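# Mesh the drive hub with its coupling sleeve

### The arm

A 6-joint arm with a two-finger parallel gripper is mounted at the origin on a cart in front of the work surface, level with it; the furniture and walls round the work are solid. World frame = base frame: x ahead of the robot, y to its left, z up, the work surface at z = 0. Lengths are in m, angles in rad, forces in N, time in s.
With the tool pointing down it reaches from about 0.3 to 0.85 m from the base axis. Payload 4.2 kg.
Tool frame: the origin (TCP) lies on the centre line of the jaws, within the pads' length; the fingertips stand ahead of it and the grasp point (between the pads) lies 5 mm behind it (arm.finger_overhang is the z of the fingertips in the tool frame, in m); z points along the fingers, x is the direction in which the jaws open and shut, and the axes are right-handed (so a half turn about z gives the same grasp; the last joint's range is limited). The gripper opens to 91 mm and grips with 3 to 60 N. Pads are 32 mm wide; open, the fingers measure 118 mm over their backs; the gripper's body (76 mm by 178 mm) begins 60 mm behind the grasp point.
Start: joints at [-1.203, 0.32, 1.565, -0, 1.257, -0.02], TCP at [0.217, -0.532, 0.228] pointing down, gripper open.
Joint ranges: [-3.11, 3.11], [-0.84, 2.01], [0.21, 2.61], [-1.34, 4.49], [0.05, 2.63], [-2.56, 2.56]. Speed limits (rad/s): [2.57, 2.57, 3.14, 3.14, 3.14, 3.14].

### API

Orientations are given as a unit quaternion [w, x, y, z].
In Python, from bench import arm gives the robot as it stands.
- The arm moves only by the shell command python3 -m crank 'ROWS' [FORCE]. ROWS is JSON, a list of rows, each a list of 3 entries, a list of its own where there are three numbers: the shift along the tool's x, y, z in mm, then the turn, a rotation vector about the tool's x, y, z in degrees, then the closure, from -1 (fully open) to 1 (shut), so that 0 is half open. A call has 1 to 10 rows; each row is the pose to reach, as a shift and turn from the pose commanded when the call began, along the tool's axes at that moment; what a row does not reach only later rows make up. A row lasts 1/8 s, in which the tool goes at most 62.5 mm and 10.7 degrees, less where a joint would pass 70% of its speed; a pose out of reach is approached as far as the arm can. A call with a gripper value outside its range is refused whole. The fingers move at their own pace and stop on an object; FORCE is the grip in N (left out, the last holds). Time passes only in rows, so rows that repeat a pose let the fingers close. It gives the time, the measured TCP pose, the force and the opening at its end, in the units of the state.
- arm.get_obs(): the state, without advancing time (a new reading comes with each control period).
- arm.capture(name): name is "scene" or "top" or "wrist"; returns a dict with "image" (420x560x3 uint8, red, green, blue), "vertical_fov" (degrees; the focal length in pixels is half the picture's height over the tangent of half this angle, whatever the lens; pixels are square), "cx", "cy" (the principal point, pixels), "D" ([k1, k2, p1, p2, k3] as OpenCV has them; the pictures are not rectified), "world_from_camera" (4x4, takes a point from camera to world coordinates). Camera axes: x right, y up, looking along -z (the intrinsics and any distortion apply to the point x, -y, -z); pixel columns grow to the right and rows downward; lengths in m; the calibration is good to about 2 mm. A picture is of the moment at which its call begins. There is no depth.
- arm.hand_in(): hands the job in, once; it reports no verdict.
The state is a dict: "time": time; "joint_pos": joint angles; "dq": joint speeds; "tau": joint torques, N m; "position": TCP position; "tcp_rot": TCP orientation; "ft_force": force on the tool from outside, world axes, zero at the start; "torque": the same for the moment, N m; "opening": finger opening in m.
Only numpy, scipy, OpenCV 4.12 (cv2) and the standard library are available. Lean on these libraries where they do the work, as an engineer would, in place of code of your own. Each camera call takes 0.05 s, during which the arm holds its last target. There are 200 camera calls.

### The job

Fit the three-toothed steel hub into the coupling sleeve on top of the small grey drive: turn it until its teeth stand over the three slots, lower it in and press it fully home against the stiff brass plug, then let go. Leave the similar four-toothed hub where it stands.

Things in the scene. Friction and masses are not known exactly. Their poses are not given: they have to be found in the camera images.
- hub_three_center (a point): The steel hub to fit, loose, upright, 55 mm high, 0.2 to 0.4 kg: round boss 38 mm in diameter (grip it 18 to 53 mm above the foot) on a toothed flange, 16 mm thick, at the foot. Flange 40 mm across between teeth; three teeth 120 degrees apart, 16 mm wide, reaching 34 mm from the axis. Point: on the axis, 27.5 mm above the foot. z is the axis, up; x points along one tooth.
- hub_four_center (a point): The wrong hub: the same steel hub but with four teeth 90 degrees apart; it does not fit the sleeve and stays where it is. Point on its axis, half-way up, 27.5 mm above its foot. Both hubs stand left of a blue drawer cabinet 232 mm high; the drive stands to the right of it, so the hub must be carried over the cabinet or round it.
- sleeve_mouth (a point): Mouth centre, level with the rim, of the dark round sleeve on top of the fixed grey drive (124 mm across, 70 mm high). Recess 20 mm deep, 84 mm across; three bright inward blocks 28 mm wide, inner faces 27 mm from the axis, leave three slots 120 degrees apart; x points along a slot, z up. Play 6 mm, 15 degrees. A hub fully home has its centre 7.5 mm above this point; unmeshed, 20 mm higher.
- plug (a joint): Travel (m) of the brass plug, 30 mm across, in the middle of the recess. At 0 its top stands 10 mm above the recess floor; 0.010 is flush with the floor. Stiff with grease: it carries the hub's weight, slides down under a push of about 8 N and stays where it is left.
Mind the look-alikes: they are no part of the job. What is shaped like the part that bears hub_three_center but turquoise is not meant.

How it is judged:
By the outcome, as a careful person would: the job done as asked, in the order asked, and still so for the second after the job is handed in, with the robot touching nothing.
It also fails if it takes over 42 s, if anything falls off the work surface, if the arm or the gripper's body presses on something with over 40 N, if the wrist force passes 120 N, or if a joint passes its speed limit or range.

## Working session

There is one attempt and no reset: what is moved stays moved. The work goes in short steps, Python scripts to look and compute and a shell command to move; the robot and the scene stay as the last step left them, time stands still between calls to the robot, and variables do not carry over. Pictures are saved under pics/ and viewed, about 8 in all and at most 12, crops included, and the job is handed in when it is done.

```bash
mkdir -p pics; ls; cat > h.py <<'E'
import numpy as np,cv2
from bench import arm
def cap(n,f=None):
    c=arm.capture(n)
    if f: cv2.imwrite('pics/'+f,c['image'][:,:,::-1])
    np.save('pics/'+n+'.npy',c,allow_pickle=True); return c
def load(n): return np.load('pics/'+n+'.npy',allow_pickle=True).item()
def K(c):
    f=c['image'].shape[0]/2/np.tan(np.radians(c['vertical_fov'])/2)
    return np.array([[f,0,c['cx']],[0,f,c['cy']],[0,0,1.]])
def ray(c,u,v):
    p=cv2.undistortPoints(np.array([[[u,v]]],float),K(c),np.array(c['D'],float))[0,0]
    T=np.array(c['world_from_camera']); d=T[:3,:3]@[p[0],-p[1],-1]; return T[:3,3],d
def atz(c,u,v,z):
    o,d=ray(c,u,v); return o+d*(z-o[2])/d[2]
def proj(c,P):
    T=np.linalg.inv(np.array(c['world_from_camera'])); P=np.atleast_2d(P)
    q=(T[:3,:3]@P.T).T+T[:3,3]; q=q*[1,-1,-1]
    return cv2.projectPoints(q,np.zeros(3),np.zeros(3),K(c),np.array(c['D'],float))[0][:,0]
E
python3 - <<'E'
from h import *
for n in('scene','top'):
    c=cap(n,n+'0.png'); print(n,np.round(c['world_from_camera'],3).tolist(),c['vertical_fov'],c['D'])
print(arm.get_obs(),arm.finger_overhang)
E
```

```text
pics
scene [[-0.899, 0.19, -0.396, -0.009], [-0.439, -0.376, 0.816, 1.039], [0.006, 0.907, 0.421, 0.605], [0.0, 0.0, 0.0, 1.0]] 53.47569243561025 [0.04322946 0.         0.         0.         0.        ]
top [[-0.023, 0.998, -0.065, 0.418], [-1.0, -0.024, -0.009, 0.005], [-0.011, 0.064, 0.998, 1.609], [0.0, 0.0, 0.0, 1.0]] 43.57854280337018 [0.01818338 0.         0.         0.         0.        ]
{'time': 0.1, 'joint_pos': array([-1.20298779e+00,  3.20230967e-01,  1.56550374e+00,  3.47591155e-05,
        1.25740618e+00, -2.00281302e-02]), 'dq': array([-0.00021369, -0.00297218, -0.00247666,  0.00136348,  0.00040862,
       -0.00057319]), 'tau': array([-7.80187690e-06, -4.13334811e+01, -2.32510561e+01,  7.28219049e-02,
        4.21467377e-02, -5.32547472e-05]), 'position': array([ 0.21730605, -0.5319151 ,  0.22722331]), 'tcp_rot': array([-4.57957906e-04,  8.30113207e-01, -5.57594355e-01, -6.24346952e-04]), 'ft_force': array([0.88065633, 0.66723352, 1.10643652]), 'torque': array([-0.01872481, -0.03256588, -0.02674706]), 'opening': 0.09070311488702133} 0.014
```

View pics/top0.png

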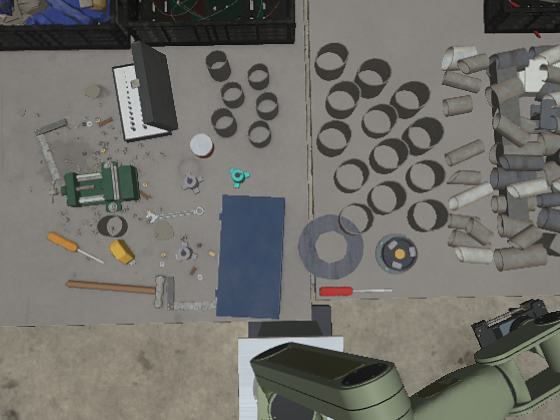

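View pics/scene0.png

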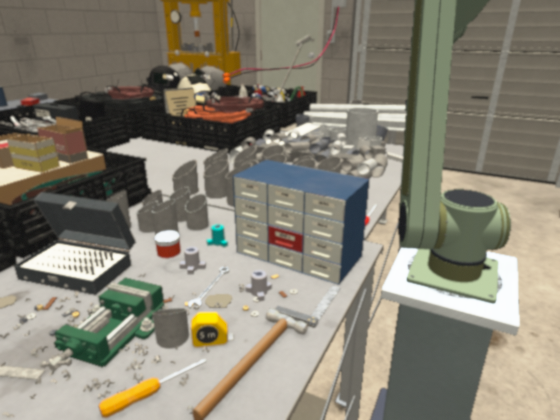

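Top view: two steel hubs at about (192,182) and (186,254), a turquoise look-alike at (238,177), the cabinet at (250,257) and the sleeve at (398,255). Next is a close crop of both hubs and the sleeve.

```bash
python3 - <<'E'
from h import *
c=load('top');im=c['image'][:,:,::-1]
def cr(u,v,r=22): return cv2.resize(im[v-r:v+r,u-r:u+r],(396,396),interpolation=cv2.INTER_CUBIC)
s=load('scene')['image'][:,:,::-1]
def cs(u,v,r=22): return cv2.resize(s[v-r:v+r,u-r:u+r],(200,200),interpolation=cv2.INTER_CUBIC)
a=np.hstack([cr(192,182),cr(186,254)]); b=np.hstack([cs(192,260),cs(259,284),cv2.resize(cr(398,255,26),(200,200)),np.zeros((200,192,3),np.uint8)])
cv2.imwrite('pics/c1.png',np.vstack([a,b]))
for u,v,z in[(192,182,.055),(186,254,.055),(400,254,.07),(238,177,.05)]: print(atz(c,u,v,z))
for u,v in[(222,196),(285,198),(280,318),(217,315)]: print('cab',atz(c,u,v,.232))
E
```

```text
[0.62046789 0.28206977 0.055     ]
[0.40697716 0.3023819  0.055     ]
[ 0.3928456  -0.32458579  0.07      ]
[0.63283316 0.14515561 0.05      ]
cab [0.55843158 0.17188054 0.232     ]
cab [0.54916082 0.00606967 0.232     ]
cab [0.23730656 0.02637561 0.232     ]
cab [0.24859341 0.18966515 0.232     ]
```

View pics/c1.png

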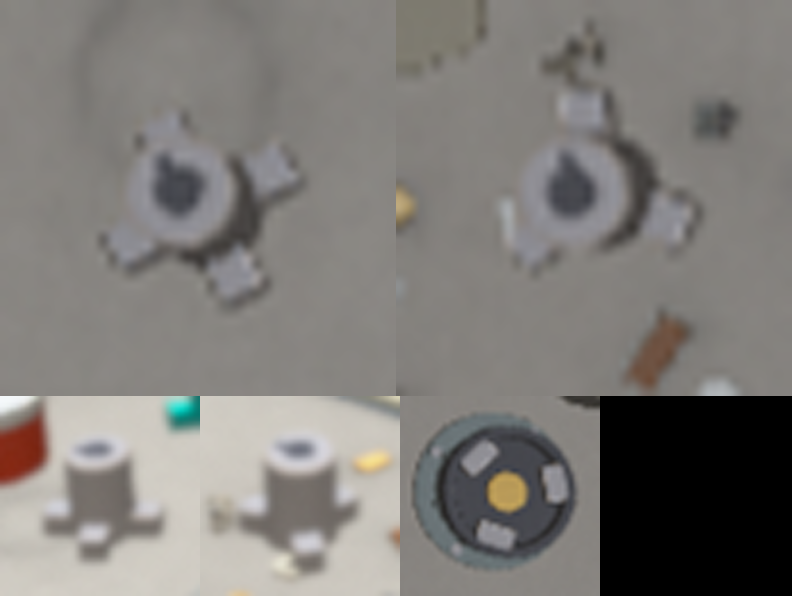

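Candidates: (186,254) has three teeth and is steel, so it is the target. (192,182) has four teeth, and (238,177) is turquoise. Next I work out the poses.

```bash
cat >> h.py <<'E'
def psi():
    w,x,y,z=arm.get_obs()['tcp_rot']; return np.degrees(np.arctan2(2*(x*y+w*z),1-2*(y*y+z*z)))
def plan(*wps,now=None):
    "world (x,y,z,psi) -> tool shift mm, turn deg (z); from the measured pose"
    from scipy.spatial.transform import Rotation as R
    o=arm.get_obs(); q=o['tcp_rot']; r=R.from_quat([q[1],q[2],q[3],q[0]])
    for x,y,z,p in wps:
        g=R.from_matrix(np.array([[np.cos(t:=np.radians(p)),np.sin(t),0],[np.sin(t),-np.cos(t),0],[0,0,-1]]).astype(float))
        print(np.round(r.inv().apply(np.array([x,y,z])-o['position'])*1e3,1),np.round((r.inv()*g).as_rotvec(degrees=True),1))
E
python3 - <<'E'
from h import *
c=load('top')
ctr=atz(c,183.6,253.1,.055); print('hub',ctr)
for u,v in[(185.1,243.9),(194.4,256.1),(179,259.6)]:
    p=atz(c,u,v,.016)-ctr; print('tooth',np.hypot(p[0],p[1]),np.degrees(np.arctan2(p[1],p[0])))
for zm in(.07,.09):
    k=lambda x,y,z:atz(c,372+(x-400)/3.846,229+(y-396)/3.846,z)
    s=k(507,491,zm-.01); print('sl',s)
    for x,y in[(478,457),(554,483),(496,535)]:
        p=k(x,y,zm)-s; print('block',np.hypot(p[0],p[1]),np.degrees(np.arctan2(p[1],p[0])))
print(psi()); plan((.30,-.45,.36,-45),(.36,-.1,.36,-15),(.407,.302,.30,37))
E
```

```text
hub [0.40979328 0.3094458  0.055     ]
tooth 0.02762844455162508 5.801682304097517
tooth 0.026910688531836657 -111.88579456278606
tooth 0.02922324346818524 131.8461674985734
sl [ 0.39356447 -0.32624025  0.06      ]
block 0.03498473827367753 41.19715788063822
block 0.033925864023050936 -80.83332602361975
block 0.03481103712642269 160.38735301799917
sl [ 0.39388424 -0.32196085  0.08      ]
block 0.034549898714314624 41.22959183283082
block 0.0334577755303581 -80.82222546442514
block 0.03436595614631697 160.34251206221546
-67.77920837917648
[ -44.8 -107.5 -132.7] [ -0.    0.1 -22.8]
[-346.1 -295.4 -132.2] [ -0.    0.1 -52.8]
[-700.4 -491.   -71.7] [-1.000e-01  1.000e-01 -1.048e+02]
```

```bash
python3 - <<'E'
from h import *
plan((.34,-.33,.36,-13),(.394,-.324,.36,-13))
E
```

```text
[-140.7 -189.9 -132.5] [ -0.    0.1 -54.8]
[-125.9 -242.2 -132.6] [ -0.    0.1 -54.8]
```

```bash
python3 -m crank '[[[0,0,-132],[0,0,0],-1],[[0,0,-132],[0,0,0],-1],[[-141,-190,-132],[0,0,-55],-1],[[-141,-190,-132],[0,0,-55],-1],[[-141,-190,-132],[0,0,-55],-1],[[-141,-190,-132],[0,0,-55],-1],[[-141,-190,-132],[0,0,-55],-1],[[-141,-190,-132],[0,0,-55],-1],[[-141,-190,-132],[0,0,-55],-1]]' 30
python3 - <<'E'
from h import *
c=cap('wrist','w1.png'); print(np.round(c['world_from_camera'],3).tolist(),c['vertical_fov'],proj(c,[.394,-.324,.08]),psi())
E
```

```text
time: 1.23
position: [0.3398, -0.3302, 0.3597]
tcp_rot: [-0.0, 0.994, -0.113, -0.0]
ft_force: [-0.0, -0.4, -0.4]
opening: 0.0914
[[0.975, 0.213, 0.066, 0.358], [-0.223, 0.934, 0.281, -0.25], [-0.002, -0.288, 0.958, 0.517], [0.0, 0.0, 0.0, 1.0]] 62.29726739058868 [[317.34723371 154.81422616]] -12.95512368070968
```

View pics/w1.png

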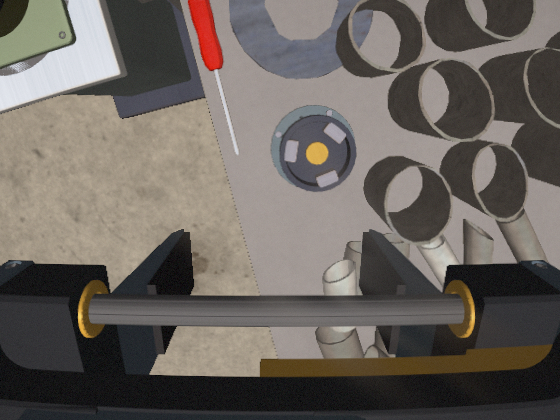

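The wrist view shows the plug at (317,153) and the blocks at (335,133), (291,151) and (327,179). Next I segment them and triangulate with the top view.

```bash
cat >> h.py <<'E'
def tri(obs):
    A=np.zeros((3,3));b=np.zeros(3)
    for c,u,v in obs:
        o,d=ray(c,u,v); d=d/np.linalg.norm(d); M=np.eye(3)-np.outer(d,d); A+=M;b+=M@o
    return np.linalg.solve(A,b)
def blobs(mask,lo,hi):
    n,_,s,ct=cv2.connectedComponentsWithStats(mask.astype(np.uint8))
    return [(s[i,4],ct[i]) for i in range(1,n) if lo<s[i,4]<hi]
def sleeve(c,u,v,r):
    im=c['image'].astype(int); yy,xx=np.mgrid[:420,:560]; win=(xx-u)**2+(yy-v)**2<r*r
    R,G,B=im[...,0],im[...,1],im[...,2]
    return blobs(win&(R-B>60),20,9999),blobs(win&(R>120)&(abs(R-B)<40)&((xx-u)**2+(yy-v)**2<(r)**2),15,9999)
E
python3 - <<'E'
from h import *
t=load('top');w=load('wrist')
st=sleeve(t,399.8,253.7,16);sw=sleeve(w,317,153,35)
print(st,sw)
pt,pw=st[0][0][1],sw[0][0][1]
print('plug',tri([(t,*pt),(w,*pw)]))
s=atz(w,*pw,.08)
for z in(.06,.07,.08,.09):
  print(z,atz(t,*pt,z)[:2],atz(w,*pw,z)[:2])
# blocks
for i,(a,bw) in enumerate(sw[1]):
    for a2,bt in st[1]:
        X=tri([(t,*bt),(w,*bw)]); e=np.linalg.norm(proj(w,X)[0]-bw)
        if e<6: print(bw,bt,X,e)
X=[atz(w,*b,.085) for _,b in sw[1]]; s=atz(w,*pw,.075)
for x in X: d=x-s; print(np.hypot(d[0],d[1]),np.degrees(np.arctan2(d[1],d[0])))
E
```

```text
([(np.int32(82), array([399.31707317, 253.48780488]))], [(np.int32(43), array([392.39534884, 244.53488372])), (np.int32(46), array([411.67391304, 251.17391304])), (np.int32(44), array([396.36363636, 264.68181818]))]) ([(np.int32(397), array([316.52141058, 152.80604534]))], [(np.int32(264), array([334.55681818, 132.50757576])), (np.int32(263), array([290.93536122, 150.53612167])), (np.int32(242), array([326.92975207, 178.47933884]))])
plug [ 0.39438591 -0.3231373   0.06815669]
0.06 [ 0.39421957 -0.32479386] [ 0.39508487 -0.324555  ]
0.07 [ 0.39437522 -0.3226635 ] [ 0.39427811 -0.32291539]
0.08 [ 0.39453087 -0.32053314] [ 0.39347135 -0.32127578]
0.09 [ 0.39468653 -0.31840277] [ 0.39266458 -0.31963616]
[334.55681818 132.50757576] [392.39534884 244.53488372] [ 0.42071153 -0.30180768  0.07783781] 0.16747977092542943
[290.93536122 150.53612167] [396.36363636 264.68181818] [ 0.36249483 -0.31188893  0.07535009] 0.1551822903905651
[326.92975207 178.47933884] [411.67391304 251.17391304] [ 0.40037292 -0.35693247  0.0783373 ] 0.1394228515320394
0.03339923096051187 39.66430094823253
0.033346175361758386 159.91162917073095
0.03389777062171686 -80.06508443087186
```

```bash
python3 - <<'E'
from h import *
plan((.385,.285,.32,15))
E
```

```text
[ -93.8 -609.8   39.8] [ -0.   0. -28.]
```

```bash
python3 -m crank '[[[-94,-610,0],[0,0,-28],-1],[[-94,-610,0],[0,0,-28],-1],[[-94,-610,0],[0,0,-28],-1],[[-94,-610,0],[0,0,-28],-1],[[-94,-610,0],[0,0,-28],-1],[[-94,-610,0],[0,0,-28],-1],[[-94,-610,0],[0,0,-28],-1],[[-94,-610,0],[0,0,-28],-1],[[-94,-610,0],[0,0,-28],-1],[[-94,-610,0],[0,0,-28],-1]]'
python3 - <<'E'
from h import *
print(arm.get_obs()['joint_pos'],arm.get_obs()['dq']);plan((.385,.285,.26,15))
E
```

```text
time: 2.52
position: [0.3835, 0.2877, 0.3597]
tcp_rot: [0.0, 0.991, 0.131, 0.0]
ft_force: [1.2, -0.4, 0.9]
opening: 0.0913
[ 6.19722771e-01  1.08723606e-01  1.51501452e+00 -2.94400481e-04
  1.51783036e+00  3.56010814e-01] [ 0.74467054  0.45787886 -0.51069942 -0.0078808   0.05042783  0.74764222]
[ 0.7  2.9 99.7] [ 0.  -0.   0.1]
```

```bash
python3 -m crank '[[[0,0,60],[0,0,0],-1],[[0,0,100],[0,0,0],-1],[[0,0,100],[0,0,0],-1]]'
python3 - <<'E'
from h import *
c=cap('wrist','w2.png'); print(proj(c,[.41,.307,.055]),proj(c,[.41,.307,.016]),psi(),arm.get_obs()['position'])
E
```

```text
time: 2.9
position: [0.3821, 0.2844, 0.2571]
tcp_rot: [0.002, 0.991, 0.131, -0.003]
ft_force: [-0.1, 0.2, -0.2]
opening: 0.0911
[[308.71220667 168.79435246]] [[305.93971807 162.44193473]] 15.111998006294566 [0.38348872 0.28531539 0.25963298]
```

View pics/w2.png

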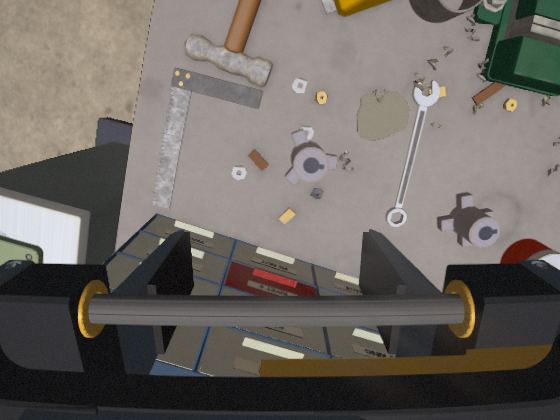

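The three-tooth hub's top is at about (311,164), with teeth near (299,140), (333,162) and (293,178). The four-tooth hub is at (480,230). I'll take a close crop for the centre and the tooth angles.

```bash
python3 - <<'E'
from h import *
c=load('wrist');im=c['image'][:,:,::-1]
cv2.imwrite('pics/c2.png',cv2.resize(im[130:195,275:355],(800,650),interpolation=cv2.INTER_CUBIC)[:600])
E
```

```text
(no output)
```

View pics/c2.png

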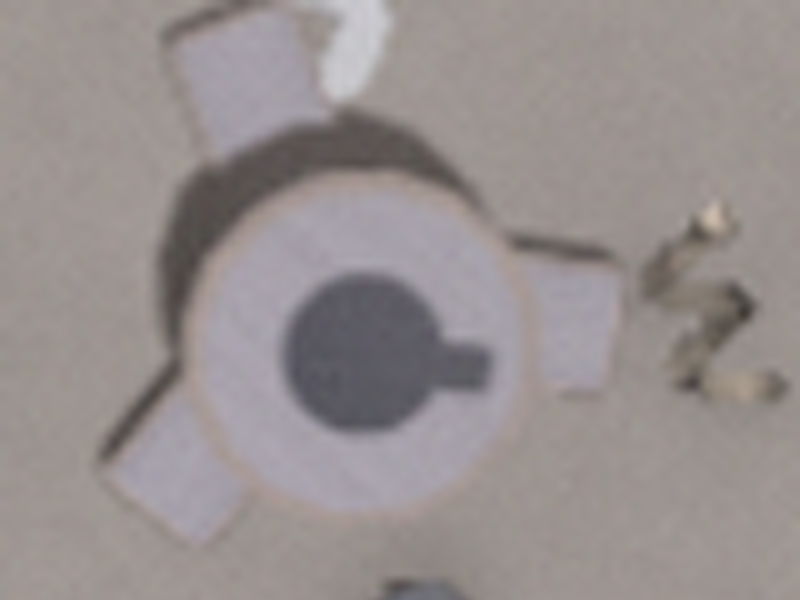

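```bash
python3 - <<'E'
from h import *
c=load('wrist')
P=lambda x,y,z:atz(c,275+x/10-.5,130+y/10-.5,z)
t=P(362,343,.055); m=np.array([P(230,26,.016),P(614,326,.016),P(153,505,.016)]); k=m.mean(0); print(t,k)
for q in m: d=q-k; print(np.hypot(*d[:2])*1e3,np.degrees(np.arctan2(d[1],d[0])))
a,b=P(362,343,.055),P(491,362,.055);d=b-a;print('key',np.degrees(np.arctan2(d[1],d[0])))
ctop=load('top');print(tri([(c,310.8,163.8),(ctop,183.6,253.1)]))
plan((.4105,.309,.12,15),(.4105,.309,.04,15))
E
```

```text
[0.41048816 0.31262317 0.055     ] [0.41065949 0.31212831 0.016     ]
32.28564126154141 127.57890058269821
33.00518467765445 7.790784589145483
32.75582330340893 -113.4040455682475
key 6.955805427590134
[0.41065463 0.31124035 0.04780791]
[ 32.5 -15.9 139.6] [0.  0.1 0.1]
[ 32.6 -16.  219.6] [0.  0.1 0.1]
```

```bash
python3 -m crank '[[[33,-18,60],[0,0,0],-1],[[33,-18,120],[0,0,0],-1],[[33,-18,170],[0,0,0],-1],[[33,-18,205],[0,0,0],-1],[[33,-18,219],[0,0,0],-1],[[33,-18,219],[0,0,0],-1],[[33,-18,219],[0,0,0],1],[[33,-18,219],[0,0,0],1],[[33,-18,219],[0,0,0],1],[[33,-18,219],[0,0,0],1]]' 30
python3 -m crank '[[[0,0,0],[0,0,0],1],[[0,0,0],[0,0,0],1]]' 30
```

```text
time: 4.2
position: [0.4105, 0.3119, 0.0413]
tcp_rot: [-0.0, 0.991, 0.132, 0.0]
ft_force: [0.9, -0.1, -1.1]
opening: 0.0545
time: 4.45
position: [0.4105, 0.3118, 0.0409]
tcp_rot: [0.0, 0.991, 0.132, 0.0]
ft_force: [-0.1, 0.1, 0.6]
opening: 0.0371
```

```bash
python3 -m crank '[[[0,0,0],[0,0,0],1],[[0,0,-10],[0,0,0],1],[[0,0,-50],[0,0,0],1],[[0,0,-100],[0,0,0],1],[[0,0,-150],[0,0,0],1],[[0,0,-200],[0,0,0],1],[[0,0,-250],[0,0,0],1],[[0,0,-290],[0,0,0],1],[[0,0,-300],[0,0,0],1],[[0,0,-300],[0,0,0],1]]' 45
python3 - <<'E'
from h import *
print(arm.get_obs());plan((.41,0,.34,0),(.394,-.323,.34,-12.5))
E
```

```text
time: 5.7
position: [0.41, 0.3115, 0.3402]
tcp_rot: [0.0, 0.991, 0.132, -0.0]
ft_force: [0.3, -0.1, -3.3]
opening: 0.0371
{'time': 5.7, 'joint_pos': array([ 6.27416863e-01,  1.73089530e-01,  1.48475311e+00, -8.21434442e-05,
        1.48474714e+00,  3.61789595e-01]), 'dq': array([-0.00026889,  0.02086953,  0.04314183, -0.00135968, -0.00625959,
        0.00064979]), 'tau': array([ 9.11590905e-03, -3.71631932e+01, -2.66920012e+01,  8.60778848e-02,
        4.43107286e-02,  1.06067835e-04]), 'position': array([0.41004589, 0.31152422, 0.34023803]), 'tcp_rot': array([ 2.72673748e-04,  9.91192632e-01,  1.32427021e-01, -4.19391404e-04]), 'ft_force': array([ 0.32499143, -0.11311489, -3.28227401]), 'torque': array([-0.04075981, -0.09318118,  0.02422842]), 'opening': 0.03709284564228659}
[-81.8 300.6   0.4] [ 0.   0.  15.2]
[-182.1  608.1    0.7] [ 0.   0.  27.7]
```

```bash
python3 -m crank '[[[-17,60,0],[0,0,3],1],[[-35,120,0],[0,0,6],1],[[-53,180,0],[0,0,9],1],[[-71,240,0],[0,0,12],1],[[-89,300,0],[0,0,15],1],[[-107,360,0],[0,0,18],1],[[-125,420,0],[0,0,21],1],[[-143,480,0],[0,0,24],1],[[-162,540,0],[0,0,27],1],[[-180,600,0],[0,0,27.7],1]]'
python3 -m crank '[[[0,0,0],[0,0,0],1],[[0,0,0],[0,0,0],1]]'
python3 - <<'E'
from h import *
plan((.394,-.323,.16,-12.5)); print(arm.get_obs()['opening'])
E
```

```text
time: 6.95
position: [0.3931, -0.3143, 0.3384]
tcp_rot: [-0.001, 0.994, -0.109, -0.002]
ft_force: [0.6, -0.3, -2.6]
opening: 0.0371
time: 7.2
position: [0.3936, -0.3121, 0.3388]
tcp_rot: [-0.002, 0.994, -0.109, -0.002]
ft_force: [0.7, -0.5, -1.3]
opening: 0.037
[  3.5  11.  178.8] [-0.2  0.2 -0. ]
0.03699629280221522
```

```bash
python3 -m crank '[[[3,9,50],[0,0,0],1],[[3,9,100],[0,0,0],1],[[3,9,150],[0,0,0],1],[[3,9,190],[0,0,0],1],[[3,9,190],[0,0,0],1]]'
python3 - <<'E'
from h import *
c=cap('wrist','w3.png');im=c['image'][:,:,::-1]
print(arm.get_obs()['position'],psi(),arm.get_obs()['ft_force'],proj(c,[[.394,-.323,.078],[.394,-.323,.166]]))
cv2.imwrite('pics/c3.png',cv2.resize(im[130:340,140:420],(800,600),interpolation=cv2.INTER_CUBIC))
E
```

```text
time: 7.82
position: [0.3935, -0.319, 0.1482]
tcp_rot: [-0.002, 0.994, -0.108, -0.003]
ft_force: [0.1, -0.4, -1.4]
opening: 0.0369
[ 0.39502921 -0.32057086  0.15052068] -12.371561816548645 [ 1.25008957  0.26596007 -1.45854867] [[279.23643361 230.60926928]
 [279.31916018 298.04340009]]
```

View pics/c3.png

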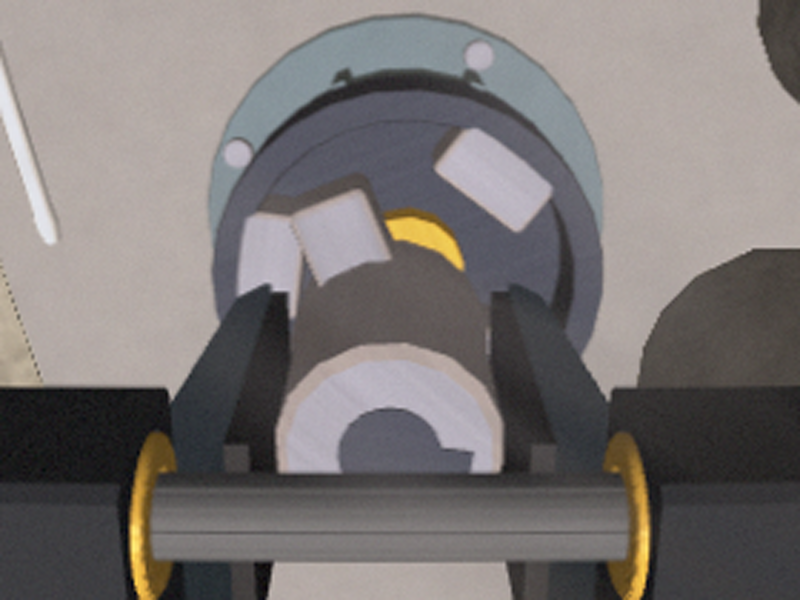

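The tooth facing the camera is at crop (340,235). The blocks are at (495,180) and partly hidden at (270,260). Next I check the tooth angle and the sleeve position from here.

```bash
python3 - <<'E'
from h import *
c=load('wrist');o=arm.get_obs();p=o['position'];zf=p[2]-.040
P=lambda x,y,z:atz(c,140+x/2.857-.5,130+y/2.857-.5,z)
t=P(325,206,zf+.016)-p; print('tooth',np.hypot(*t[:2]),np.degrees(np.arctan2(t[1],t[0])))
top=(P(278,430,zf+.055)+P(502,430,zf+.055))/2; print('boss top mid',top-p, np.linalg.norm(P(278,430,zf+.055)-P(502,430,zf+.055)))
for z in(.07,.078,.086):
    q=np.array([P(*a,z) for a in[(437,168),(475,128),(552,188),(515,232)]])
    k=q.mean(0); e1=q[2]-q[1]; print(z,k[:2],'len',np.linalg.norm(e1),np.linalg.norm(q[1]-q[0]),'edge ang',np.degrees(np.arctan2(e1[1],e1[0]))+90,'axis->',k[:2]-.0345*np.array([np.cos(np.radians(39.8)),np.sin(np.radians(39.8))]))
    # rim outer circle samples
    r=np.array([P(*a,z) for a in[(215,265),(602,265)]]); print(' rim',r[:,:2].ravel(),np.linalg.norm(r[0]-r[1]))
print(psi(),p)
E
```

```text
tooth 0.03541923885180057 102.03949227433365
boss top mid [-0.00062192  0.0067076   0.015     ] 0.03556291460115069
0.07 [ 0.42238989 -0.30288686] len 0.024448829758651744 0.013480369585912743 edge ang 39.98621046669896 axis-> [ 0.39588411 -0.32497065]
 rim [ 0.34915709 -0.30992209  0.44474904 -0.3304699 ] 0.09777543232915703
0.078 [ 0.42203671 -0.30072215] len 0.023621107075431958 0.01302398750977278 edge ang 39.98621046669896 axis-> [ 0.39553092 -0.32280593]
 rim [ 0.35128322 -0.30751919  0.44363888 -0.32737135] 0.09446521486683364
0.086 [ 0.42168352 -0.29855744] len 0.022793384392212252 0.01256760543363285 edge ang 39.98621046669897 axis-> [ 0.39517774 -0.32064122]
 rim [ 0.35340936 -0.3051163   0.44252872 -0.32427281] 0.0911549974045103
-12.371561816548645 [ 0.39502921 -0.32057086  0.15052068]
```

```bash
python3 -m crank '[[[0,3,10],[0,0,2],1],[[0,3,20],[0,0,2],1],[[0,3,25],[0,0,2],1],[[0,3,25],[0,0,2],1]]'
python3 - <<'E'
from h import *
for i in range(4):
    c=cap('wrist'); print(arm.get_obs()['position'],psi(),arm.get_obs()['ft_force'])
cv2.imwrite('pics/w4.png',cv2.resize(c['image'][130:340,140:420,::-1],(800,600),interpolation=cv2.INTER_CUBIC))
plan((.395,-.324,.11,-14))
E
```

```text
time: 8.38
position: [0.3944, -0.3251, 0.1257]
tcp_rot: [-0.0, 0.992, -0.126, -0.0]
ft_force: [1.2, -0.1, -1.8]
opening: 0.0371
[ 0.39461869 -0.32529573  0.12598991] -14.489554753926411 [ 0.22129058 -0.03050264 -3.55702128]
[ 0.3947484  -0.32538111  0.12615775] -14.486525747808487 [ 0.26945582 -0.11067772 -1.67387132]
[ 0.39478026 -0.32543026  0.12624105] -14.489533030725116 [ 0.2976558   0.60950964 -1.08980482]
[ 0.39478611 -0.32544885  0.12625783] -14.489130937518828 [-0.03315408 -0.63572328 -1.49656428]
[-0.2 -1.5 16.3] [ 0.  -0.  -0.5]
```

View pics/w4.png

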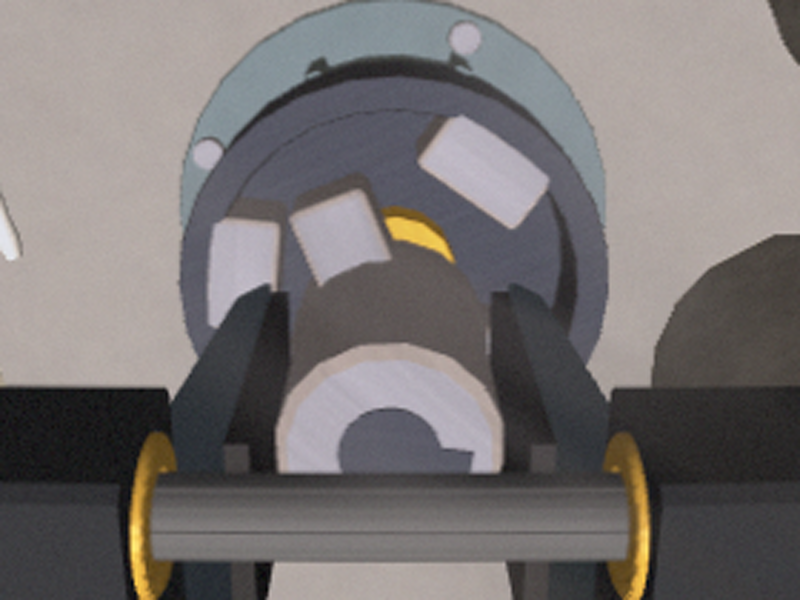

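Now both blocks are clear: right (485,172), left (245,270), with the tooth at (340,235) between them. I'll recompute the axis from this view.

```bash
python3 - <<'E'
from h import *
from scipy.optimize import least_squares
c=load('wrist');p=arm.get_obs()['position'];zf=p[2]-.04
P=lambda x,y,z:atz(c,140+x/2.857-.5,130+y/2.857-.5,z)
obs=np.array([(420,163),(515,230),(458,117),(550,182),(280,222),(220,220)],float)
px=obs/2.857+[139.5,129.5]
def model(v):
    x,y,z,a=v; out=[]
    # right block at a: inner face corners(27,+14),(27,-14), outer (41ish)
    for ang,pts in((a,[(27,14),(27,-14),(40,14),(40,-14)]),(a+120,[(27,-14),(40,-14)])):
        u=np.array([np.cos(np.radians(ang)),np.sin(np.radians(ang))]);n=np.array([-u[1],u[0]])
        for r,s in pts: out.append([*(np.array([x,y])+(r*u+s*n)/1e3),z])
    return proj(c,np.array(out))
f=lambda v:(model(v)-px).ravel()
for z in(.066,.07,.074,.078):
    r=least_squares(lambda w:f([w[0],w[1],z,w[2]]),[.395,-.324,40],x_scale=[.01,.01,10]);print(z,r.x,np.sqrt(2*r.cost/12))
r=least_squares(f,[.395,-.324,.075,40],x_scale=[.01,.01,.01,10]);print(r.x,np.round(r.fun,1))
t=P(325,205,zf+.016)-p;print('tooth',np.degrees(np.arctan2(t[1],t[0])),np.hypot(*t[:2]))
E
```

```text
0.066 [ 0.39607725 -0.32589064 40.51279488] 1.5947913954340214
0.07 [ 0.39627441 -0.32484933 40.52530633] 1.3038373579322697
0.074 [ 0.39647156 -0.32380896 40.53876467] 1.2190232451227163
0.078 [ 0.39666868 -0.32276961 40.55325533] 1.4058478630488618
[ 0.39643618 -0.32399559  0.07328216 40.5362754 ] [-1.5 -0.4  1.1  0.8 -2.5 -1.1  1.3  1.4  0.6  0.2  1.2 -0.8]
tooth 98.20453973016134 0.033070184476796605
```

```bash
python3 -m crank '[[[1,-1,3],[0,0,-0.5],1],[[1,-1,6],[0,0,-0.5],1],[[1,-1,9],[0,0,-0.5],1],[[1,-1,12],[0,0,-0.5],1],[[1,-1,14],[0,0,-0.5],1]]'
python3 -m crank '[[[0,0,2],[0,0,0],1],[[0,0,4],[0,0,0],1],[[0,0,6],[0,0,0],1],[[0,0,6],[0,0,0],1]]'
```

```text
time: 9.2
position: [0.3957, -0.3245, 0.1117]
tcp_rot: [-0.0, 0.993, -0.122, -0.0]
ft_force: [-0.9, -0.6, -1.3]
opening: 0.0369
time: 9.7
position: [0.3957, -0.3244, 0.1058]
tcp_rot: [-0.0, 0.993, -0.122, -0.0]
ft_force: [0.1, 0.4, -2.0]
opening: 0.0372
```

```bash
python3 -m crank '[[[0,0,2],[0,0,0],1],[[0,0,4],[0,0,0],1],[[0,0,4],[0,0,0],1]]'
python3 -m crank '[[[0,0,2],[0,0,0],1],[[0,0,4],[0,0,0],1],[[0,0,4],[0,0,0],1]]'
```

```text
time: 10.07
position: [0.3957, -0.3244, 0.1018]
tcp_rot: [-0.0, 0.993, -0.122, -0.0]
ft_force: [1.0, -0.3, -2.5]
opening: 0.0371
time: 10.45
position: [0.396, -0.3246, 0.0984]
tcp_rot: [0.0, 0.993, -0.122, 0.0]
ft_force: [-1.2, 1.5, 3.5]
opening: 0.0368
```

```bash
python3 -m crank '[[[0,0,2],[0,0,0],1],[[0,0,4],[0,0,0],1],[[0,0,4],[0,0,0],1]]'
python3 -m crank '[[[0,0,2],[0,0,0],1],[[0,0,4],[0,0,0],1],[[0,0,4],[0,0,0],1]]'
```

```text
time: 10.82
position: [0.3959, -0.3246, 0.0938]
tcp_rot: [0.0, 0.993, -0.122, 0.0]
ft_force: [-0.4, 0.9, 2.9]
opening: 0.0371
time: 11.2
position: [0.396, -0.3247, 0.0909]
tcp_rot: [0.0, 0.993, -0.122, 0.0]
ft_force: [-2.1, 1.2, 10.7]
opening: 0.0372
```

```bash
python3 -m crank '[[[0,0,1],[0,0,0],1],[[0,0,2],[0,0,0],1],[[0,0,2],[0,0,0],1]]'
```

```text
time: 11.58
position: [0.396, -0.3247, 0.0908]
tcp_rot: [0.0, 0.993, -0.122, 0.001]
ft_force: [-4.7, 4.3, 25.1]
opening: 0.0373
```

```bash
python3 -m crank '[[[0,0,1],[0,0,0],1],[[0,0,2],[0,0,0],1],[[0,0,2],[0,0,0],1]]'
```

```text
time: 11.95
position: [0.396, -0.3247, 0.0907]
tcp_rot: [0.001, 0.993, -0.122, 0.001]
ft_force: [-6.9, 6.8, 38.7]
opening: 0.0372
```

Hard stop at TCP z 0.0907, with the force climbing to 39 N and no further travel, so the hub is home. I'll unload, open and retreat.

```bash
python3 -m crank '[[[0,0,-2],[0,0,0],1],[[0,0,-4],[0,0,0],1],[[0,0,-4],[0,0,0],1],[[0,0,-4],[0,0,0],-0.2],[[0,0,-4],[0,0,0],-0.2],[[0,0,-4],[0,0,0],-0.2],[[0,0,-4],[0,0,0],-0.2]]'
python3 -m crank '[[[0,0,-10],[0,0,0],-0.2],[[0,0,-30],[0,0,0],-0.2],[[0,0,-60],[0,0,0],-0.2],[[0,0,-110],[0,0,0],-0.2],[[0,0,-150],[0,0,0],-0.2],[[-20,40,-180],[0,0,0],-0.2],[[-20,40,-180],[0,0,0],-0.2]]'
python3 - <<'E'
from h import *
c=cap('wrist');t=cap('top');print(proj(c,[.3955,-.3245,.1]),proj(t,[.3955,-.3245,.1]))
u,v=proj(c,[.3955,-.3245,.1])[0].astype(int);a,b=proj(t,[.3955,-.3245,.1])[0].astype(int)
w=c['image'][max(0,v-55):v+55,max(0,u-55):u+55,::-1];q=t['image'][b-25:b+25,a-25:a+25,::-1]; h=t['image'][165:275,165:275,::-1]
z=lambda i,n:cv2.resize(i,(n,n),interpolation=cv2.INTER_CUBIC)
cv2.imwrite('pics/w5.png',np.hstack([z(w,500),np.vstack([z(q,250),z(h,250)])])); print(u,v)
E
```

```text
time: 12.82
position: [0.3957, -0.3244, 0.0896]
tcp_rot: [-0.0, 0.993, -0.122, -0.0]
ft_force: [0.4, 0.4, -0.8]
opening: 0.0551
time: 13.7
position: [0.3665, -0.3608, 0.2733]
tcp_rot: [0.002, 0.992, -0.123, 0.002]
ft_force: [0.1, 0.2, 0.4]
opening: 0.0545
[[295.87175184 145.15325701]] [[402.20160073 253.19231208]]
295 145
```

View pics/w5.png

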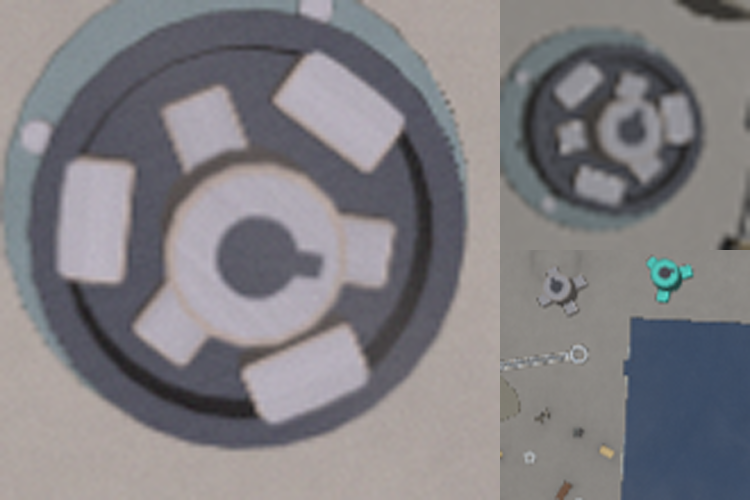

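All three teeth sit in the slots between the bright blocks, the gripper is clear, and the four-tooth hub is where it was.

```bash
python3 - <<'E'
from h import *
print(arm.hand_in(),arm.get_obs()['time'])
E
```

```text
the job is handed in; nothing more can be done
the job is handed in; nothing more can be done
```

The three-toothed steel hub is in the coupling sleeve, pressed home and released. I handed the job in at about 14 s of the 42 s allowed.

- **Carry and alignment:** I gripped the hub high on its boss, carried it over the cabinet and turned it about 28° so its teeth stood over the slots.
- **Pressing home:** The plug took the load at a tool height of about 0.099 m and gave way under a light push. The hub came to a hard stop at 0.0907 m, where force rose to 39 N with no further travel. That is about 9 mm of plug travel, against 10 mm for flush. I unloaded before opening the jaws and left without lifting the hub.
- **Final pictures:** All three teeth lie in the slots between the blocks, the gripper is clear with wrist force near zero, and the four-toothed and turquoise hubs are where they were.
- **What disagreed:** The camera estimates of the sleeve mouth height ran from 70 to 78 mm. The contact height and the hard stop fit 70 mm. "Fully home" rests on that stop and the visible mesh; I did not measure the hub's final height separately.

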